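Restock the revolving spice rack

ROBOT

A 6-joint arm with a two-finger parallel gripper is mounted at the origin on the work surface. World frame = base frame: x ahead of the robot, y to its left, z up, the work surface at z = 0. Lengths are in mm, angles in rad, forces in N, time in s.
With the tool pointing down it reaches from about 350 to 775 mm from the base axis. Payload 5.5 kg.
Tool frame: the origin (TCP) lies on the centre line of the jaws, within the pads' length; the fingertips stand 14 mm ahead of it and the grasp point (between the pads) lies 5 mm behind it; z points along the fingers, y is the line along which they close (so a half turn about z gives the same grasp; the last joint's range is limited). The gripper opens to 85 mm and grips with 20 to 120 N. Pads are 22 mm wide; open, the fingers measure 114 mm over their backs; the gripper's body (76 mm by 85 mm) begins 54 mm behind the grasp point. The pads swing forward as they close: fully open they stand 13 mm farther back than shut.
Start: joints at [1.042, 0.313, 0.046, 1.304, 0, 1.431], TCP at [217.997, 532.116, 245.323] pointing down, gripper open.
Joint ranges: [-2.76, 2.76], [-0.86, 1.69], [-1.03, 1.26], [-2.2, 2.34], [-1.47, 1.5], [-3.14, 3.14]. Speed limits (rad/s): [2.57, 2.57, 3.14, 3.14, 3.14, 3.14].

INTERFACE

Orientations are given as a unit quaternion [w, x, y, z].
In Python, from workcell import read_state, grab_frame, calibration, job_done, recognise gives the robot as it stands.
- The arm moves only by the shell command python3 -m creep 'ROWS'. ROWS is JSON, a list of rows, each a list of 3 entries, a list of its own where there are three numbers: the shift along the tool's x, y, z in cm, then the turn, a rotation vector about the tool's x, y, z in degrees, then the gripper command: -1 is shut, 1 is fully open, values between are in proportion. A call has 1 to 12 rows; each row is the pose to reach, as a shift and turn from the pose commanded when the call began, along the tool's axes at that moment; what a row does not reach only later rows make up. A row lasts 1/10 s, in which the tool goes at most 50 mm and 8.59 degrees, less where a joint would pass 70% of its speed; a pose out of reach is approached as far as the arm can. A call with a gripper value outside its range is refused whole. The fingers move at their own pace and stop on an object; the grip force is fixed at half the most. Time passes only in rows, so rows that repeat a pose let the fingers close. It gives the time, the measured TCP pose, the force, the opening and the grip force at its end, in the units of the state.
- read_state(): the state, without advancing time (a new reading comes with each control period).
- grab_frame(name): name is "scene" or "top" or "wrist"; returns the picture (400x640x3 uint8, red, green, blue); there is no depth.
- calibration(name): a dict with "fx", "fy", "cx", "cy" (pixels), "world_from_camera" (4x4, takes a point from camera to world coordinates); the wrist camera has in their place "hand_eye" (4x4, takes a point from camera to tool coordinates, whose origin is the TCP and whose axes are the flange's). Camera axes: x right, y down, z forward; pixel columns grow to the right and rows downward; lengths in mm; the calibration is good to about 2 mm. A picture is of the moment at which its call begins: read the wrist's pose just before it. calibration takes no time and is no camera call.
- job_done(): hands the job in; it is judged then, once.
Trained networks look in the newest picture that a camera, given by its name, has taken for a name from the list of things; names that differ only in an ending like _2 or _b are one class to them, and where a whole thing is asked for, a point or a joint stands for the part that bears it (a point fixed in the world has none). Each returns a list of dicts, best first, with "score" (0 to 1); they miss things now and then, are a little off and sometimes report something else, mostly with a low value. They report only what shows in the picture. A call takes as long as a camera call. They do not tell look-alikes from the thing itself.
- recognise(camera, query): "bbox" ([left, top, right, bottom] in pixels, round what is visible of it).
The state is a dict: "t": time; "qpos": joint angles; "joint_velocities": joint speeds; "joint_torque": joint torques, N m; "tool_pos": TCP position; "tool_rot": TCP orientation; "wrist_force": force on the tool from outside, world axes, zero at the start; "moment": the same for the moment, N m; "finger_gap": opening from 0.0 (shut) to 1.0 (fully open); "gripper_force": force on a finger pad.
Only numpy, scipy, OpenCV 4.12 (cv2) and the standard library are available. Lean on these libraries where they do the work, as an engineer would, in place of code of your own. Each camera call takes 0.05 s, during which the arm holds its last target. There are 200 camera calls.

TASK

Turn the revolving spice rack until its three empty pockets face the tray side, the middle one pointing squarely to your left. Then fill them one after another, starting with the one nearest you: first the jar with the flat lid, next the pepper mill, last, in the far one, the ball-stoppered jar. They are glass: slide each gently into its leaning pocket until it stands fully home, let go, and leave the rack facing that way and the other goods where they are.

Things in the scene. Friction and masses are not known exactly. Their poses are not given: they have to be found in the camera images.
- carousel: Revolving spice rack: fixed black round foot, 216 mm across, 16 mm high, with a rotor of eight pockets 45 degrees apart. Five pockets already hold jars, fixed, which lean out to 160 mm from the spindle, tops up to 165 mm above the table. Origin: underside centre of the foot, on the spindle axis. The foot cannot move; its position varies.
- rotor (a joint): Turn of the rotor about its vertical spindle, rad, growing counterclockwise seen from above. At 0 the middle empty pocket points squarely to the robot's left (+y, the tray side), pocket1 is on the side near the robot and pocket3 on the far side. Starts between 0.75 and 1.5: turn it clockwise. It stays where it is left (friction about 0.15 N m).
- grip (a point): Middle of the black bar-shaped turning grip on top of the rotor, on the spindle axis, 160 mm above the table. The bar is 54 mm long, 16 mm thick, from 130 to 180 mm above the table; it turns with the rotor, and its length points at pocket2 (along world y when the joint reads 0). Below it is a round flange 54 mm across.
- pocket1 (a point): Floor centre of an empty pocket: an open metal cup, 51 mm inside, 57 mm outside, 45 mm deep. Its axis leans 30 degrees (0.52 rad) from vertical, outwards, straight away from the spindle. This point is 75 mm from the spindle axis, 50 mm above the table. pocket1 is the empty pocket nearest the robot once the rack is turned: the first clockwise, seen from above, after the filled pockets.
- pocket2 (a point): Floor centre of an empty pocket: an open metal cup, 51 mm inside, 57 mm outside, 45 mm deep. Its axis leans 30 degrees (0.52 rad) from vertical, outwards, straight away from the spindle. This point is 75 mm from the spindle axis, 50 mm above the table. pocket2 is the middle empty pocket, 45 degrees clockwise from pocket1 seen from above.
- pocket3 (a point): Floor centre of an empty pocket: an open metal cup, 51 mm inside, 57 mm outside, 45 mm deep. Its axis leans 30 degrees (0.52 rad) from vertical, outwards, straight away from the spindle. This point is 75 mm from the spindle axis, 50 mm above the table. pocket3 is the farthest empty pocket once the rack is turned, 45 degrees clockwise from pocket2.
- jar_lid: Spice jar with a low flat steel screw lid, 102 mm tall overall, lid 43 mm across. Its glass is a plain cylinder 44 mm across, 90 mm high (grip it there); 0.13 to 0.25 kg. Starts upright in the tray, underside 4 mm above the table; which jar stands where in the row varies. Origin: centre of its underside, z along its axis towards the top.
- jar_mill: Pepper mill: the same jar with a steel grinder head, waisted and flared to a 36 mm flat crown, 120 mm tall overall. Its glass is a plain cylinder 44 mm across, 90 mm high (grip it there); 0.13 to 0.25 kg. Starts upright in the tray, underside 4 mm above the table; which jar stands where in the row varies. Origin: centre of its underside, z along its axis towards the top.
- jar_ball: Spice jar with a steel ball stopper 26 mm across on a narrow neck, 120 mm tall overall. Its glass is a plain cylinder 44 mm across, 90 mm high (grip it there); 0.13 to 0.25 kg. Starts upright in the tray, underside 4 mm above the table; which jar stands where in the row varies. Origin: centre of its underside, z along its axis towards the top.
- tray: Low open cardboard tray that holds the three jars in a row along its x axis, 85 mm apart. 270 x 96 mm, walls 4 mm thick and 28 mm high, floor 4 mm thick. It does not move. Origin: centre of its underside; position and yaw vary.
- mug: White mug, 80 mm across, 92 mm high: bystander. Origin: centre of its underside.
- bowls: Stack of three white bowls, 128 mm across, 78 mm high: bystander. Origin: centre of its underside.
- tumbler: Drinking glass, 74 mm across, 95 mm high: bystander. Origin: centre of its underside.
- carton: Closed cardboard carton, 85 x 85 x 110 mm: bystander. Origin: centre of its underside.
- spatula: Wooden spatula lying flat on the table between tray and rack, 208 mm long, blade 50 mm wide, 16 mm high: bystander. Origin: on the table, on its centre line, 100 mm from the blade's tip; x towards the blade.
- label_gun: Grey price-label gun standing on its handle, about 115 mm long, 113 mm high: bystander. Origin: under its handle, on the table.
- label_roll: Roll of paper labels lying flat, 56 mm across, 22 mm high: bystander. Origin: centre of its underside.
There are look-alikes about, which are no part of the job. Leave any purple or red look-alike of the jar_mill alone.

How it is judged (in metres and radians):
On the way, in this order (a step that is already met when the one before it is completed fails the run):
1. the rack is turned so that the middle empty pocket points to the tray side (+y), within 15 degrees (value of joint rotor between -0.26 and 0.26 rad), for 0.2 s.
2. the flat-lidded jar stands home in the near pocket, let go (distance between jar_lid and pocket1 below 0.007 m and angle between jar_lid's own z axis and vertical between 0.4 and 0.65 rad and contact force between jar_lid and the fingers below 0.1 N and linear speed of jar_lid below 0.03 m/s), for 0.2 s.
3. the mill stands home in the middle pocket, let go (distance between jar_mill and pocket2 below 0.007 m and angle between jar_mill's own z axis and vertical between 0.4 and 0.65 rad and contact force between jar_mill and the fingers below 0.1 N and linear speed of jar_mill below 0.03 m/s), for 0.2 s.
4. the ball-stoppered jar stands home in the far pocket, let go (distance between jar_ball and pocket3 below 0.007 m and angle between jar_ball's own z axis and vertical between 0.4 and 0.65 rad and contact force between jar_ball and the fingers below 0.1 N and linear speed of jar_ball below 0.03 m/s), for 0.2 s.
At the end, for the whole second after the job is handed in: Flat-lidded jar in the near pocket, mill in the middle, ball-stoppered jar in the far one: each underside centre within 7 mm of its pocket's floor centre, leaning 0.40 to 0.65 rad, released and at rest; the rack faces the tray side (+y) within 0.35 rad (all of step 2 and all of step 3 and all of step 4 and value of joint rotor between -0.35 and 0.35 rad and velocity of joint rotor between -0.05 and 0.05 rad/s); the robot touches nothing.
It fails at once if a jar is pushed against the rack with more than 90 N (contact force between any of jar_lid, jar_mill, jar_ball and carousel above 90 N).
It fails at once if a jar is tipped over (angle between any of jar_lid, jar_mill, jar_ball's own z axis and vertical above 1.2 rad).
It fails at once if one of the other goods on the table is moved more than 25 mm (distance of any of mug, bowls, tumbler, carton, spatula, label_gun, label_roll from where it was at the start of the episode above 0.025 m).
It also fails if it takes over 72 s, if anything falls off the work surface, if the arm or the gripper's body presses on something with over 40 N, if the wrist force passes 120 N, or if a joint passes its speed limit or range.

## Working session

There is one attempt and no reset: what is moved stays moved. The work goes in short steps, Python scripts to look and compute and a shell command to move; the robot and the scene stay as the last step left them, time stands still between calls to the robot, and variables do not carry over. Pictures are saved under pics/ and viewed, at most 10 in all, crops included, and the job is handed in when it is done.

```bash
mkdir -p pics; ls; python3 - <<'E'
from workcell import *
import cv2,numpy as np
s=read_state();print(s)
for n in("scene","top"):
    f=grab_frame(n);cv2.imwrite(f"pics/{n}0.png",f[:,:,::-1]);
    c=calibration(n);print(n,{k:np.round(v,3).tolist() for k,v in c.items()})
    for q in("carousel","grip","jar_lid","jar_mill","jar_ball","tray"):
        print(q,[(np.round(r["bbox"]).tolist(),round(r["score"],2)) for r in recognise(n,q)[:4]])
print(calibration("wrist"))
E
```

```text
pics
{'t': 0.0, 'qpos': array([ 1.04241396e+00,  3.13985963e-01,  4.49363636e-02,  1.30358345e+00,
       -3.96731608e-06,  1.43121282e+00]), 'joint_velocities': array([-0.00100348,  0.00026643,  0.00075869,  0.00060011,  0.00075163,
        0.00065569]), 'joint_torque': array([-1.76248395e-03, -4.80630898e+01,  2.98531419e+01,  1.93475210e-02,
       -1.65305073e-04,  3.12825392e-06]), 'tool_pos': array([217.71634656, 531.64889397, 244.39963093]), 'tool_rot': array([-2.99172555e-04,  1.93177229e-01,  9.81163450e-01, -8.68266743e-04]), 'wrist_force': array([-0.62808877,  0.04995597,  0.3761762 ]), 'moment': array([-0.00024336,  0.009963  ,  0.02198578]), 'gripper_force': 0.0, 'finger_gap': 1.0024482294374815}
scene {'fx': 371.681, 'fy': 371.681, 'cx': 315.63, 'cy': 199.231, 'world_from_camera': [[0.033, 0.785, -0.619, 1096.388], [0.999, -0.035, 0.008, -2.991], [-0.015, -0.619, -0.786, 881.452], [0.0, 0.0, 0.0, 1.0]]}
carousel [([207.0, 206.0, 320.0, 305.0], 0.96)]
grip [([205.0, 206.0, 316.0, 298.0], 0.74)]
jar_lid [([424.0, 218.0, 454.0, 258.0], 0.91)]
jar_mill [([460.0, 188.0, 484.
[... 729 characters left out ...]
 ([230.0, 267.0, 250.0, 285.0], 0.59), ([222.0, 219.0, 242.0, 234.0], 0.57)]
jar_ball [([218.0, 193.0, 237.0, 204.0], 0.75), ([221.0, 218.0, 241.0, 236.0], 0.41), ([271.0, 190.0, 285.0, 260.0], 0.26)]
tray [([210.0, 157.0, 247.0, 247.0], 0.85)]
{'fx': 277.8556670364527, 'fy': 277.8556670364527, 'cx': 317.2780346957644, 'cy': 196.58536725448602, 'hand_eye': array([[-6.82706663e-04, -9.66122060e-01, -2.58084673e-01,
         6.70577478e+01],
       [ 9.99999643e-01, -7.87831513e-04,  3.03911831e-04,
        -3.19491485e-01],
       [-4.96943163e-04, -2.58084373e-01,  9.66122254e-01,
        -1.27966668e+02],
       [ 0.00000000e+00,  0.00000000e+00,  0.00000000e+00,
         1.00000000e+00]])}
```

```bash
python3 - <<'E'
import cv2
a=cv2.imread("pics/scene0.png")[110:320,180:520];cv2.imwrite("pics/a.png",cv2.resize(a,(800,494),interpolation=3))
a=cv2.imread("pics/top0.png")[80:310,150:440];cv2.imwrite("pics/b.png",cv2.resize(a,(756,600),interpolation=3))
E
```

```text
(no output)
```

View pics/a.png

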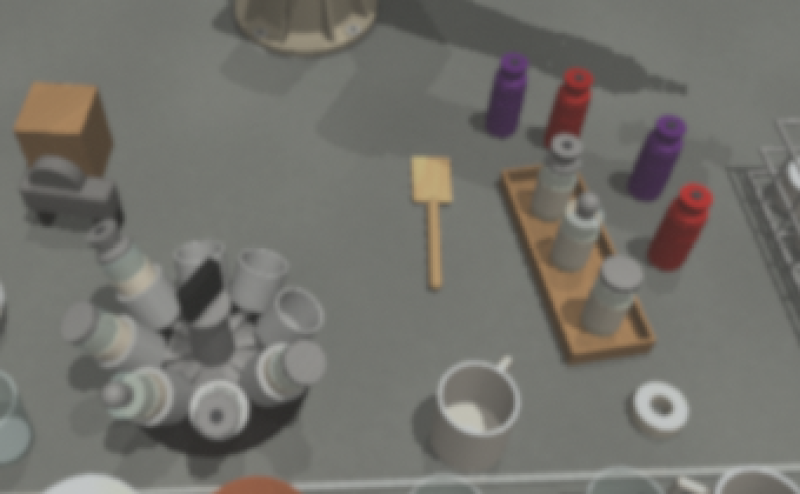

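View pics/b.png

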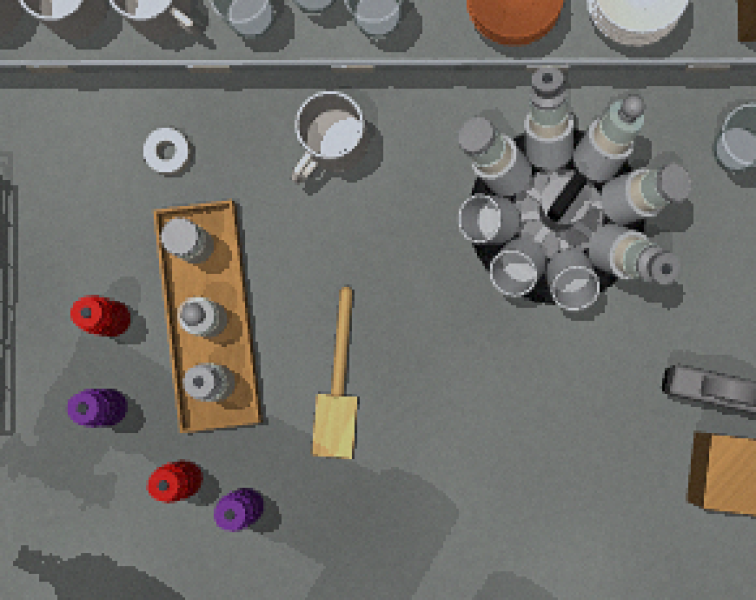

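The scene view (crop a) shows the lid jar far in the tray row, ball jar in the middle and mill near the robot, with red and purple decoys outside the tray. The top view (crop b) shows the bar at about (566,198), empty pockets at (483,218), (515,272) and (575,287), lid at (182,238), ball at (193,314) and mill at (206,382).

```bash
cat > h.py <<'E'
from workcell import *
import numpy as np, cv2
from scipy.spatial.transform import Rotation as R
def tool():
    s=read_state(); T=np.eye(4); T[:3,:3]=R.from_quat(s["tool_rot"],scalar_first=True).as_matrix(); T[:3,3]=s["tool_pos"]; return T,s
def W(cam,T=None):
    c=calibration(cam); return c,(T@c["hand_eye"] if cam=="wrist" else c["world_from_camera"])
def ray(cam,u,v,z,T=None):
    c,M=W(cam,T); d=M[:3,:3]@[(u-c["cx"])/c["fx"],(v-c["cy"])/c["fy"],1]; o=M[:3,3]; return (o+d*(z-o[2])/d[2]).round(1)
def proj(cam,p,T=None):
    c,M=W(cam,T); q=np.linalg.inv(M)@np.append(p,1); return np.array([c["fx"]*q[0]/q[2]+c["cx"],c["fy"]*q[1]/q[2]+c["cy"]])
def go(pos,Rm):   # shift cm, rotvec deg in tool axes to reach TCP pos / rotation
    T,s=tool(); print("shift",(T[:3,:3].T@(np.array(pos)-T[:3,3])/10).round(2).tolist(),"turn",np.degrees(R.from_matrix(T[:3,:3].T@Rm).as_rotvec()).round(1).tolist())
def frame(z,y):   # tool axes with z approach, y closing
    z=np.array(z,float);z/=np.linalg.norm(z);y=np.array(y,float);y-=z*(z@y);y/=np.linalg.norm(y);return np.c_[np.cross(y,z),y,z]
E
python3 - <<'E'
from h import *
b=lambda u,v:(150+u/2.607,80+v/2.609)
for n,u,v,z in [("bar",566,198,180),("lid",182,238,106),("ball",193,314,111),("mill",206,382,124),("pk1",515,272,95),("pkL",483,218,95),("pkB",575,287,95),
 ("t1",155,210,28),("t2",235,201,28),("t3",262,423,28),("t4",182,432,28),("spat",347,290,10),("spat2",335,455,10),("mug",330,125,92)]: print(n,ray("top",*b(u,v),z))
# scene view check of jar tops
for n,u,v,z in [("lid",620,272,106),("ball",589,206,111),("mill",566,145,124),("bar",201,285,170)]: print(n,ray("scene",180+u/2.353,110+v/2.352,z))
T,s=tool();print(T.round(2))
E
```

```text
bar [ 614.2 -113.   180. ]
lid [580.5 320.7 106. ]
ball [493.  306.4 111. ]
mill [415.7 288.5 124. ]
pk1 [541.3 -60.9  95. ]
pkL [603.9 -24.3  95. ]
pkB [ 523.8 -129.7   95. ]
t1 [623.8 369.7  28. ]
t2 [634.4 273.2  28. ]
t3 [367.6 239.   28. ]
t4 [357.1 334.6  28. ]
spat [527.9 139.3  10. ]
spat2 [328.6 153.4  10. ]
mug [713.5 152.8  92. ]
lid [583.9 321.9 106. ]
ball [497.6 307.1 111. ]
mill [416.6 295.5 124. ]
bar [ 623.9 -113.2  170. ]
[[-9.3000e-01  3.8000e-01  0.0000e+00  2.1801e+02]
 [ 3.8000e-01  9.3000e-01  0.0000e+00  5.3213e+02]
 [-0.0000e+00  0.0000e+00 -1.0000e+00  2.4536e+02]
 [ 0.0000e+00  0.0000e+00  0.0000e+00  1.0000e+00]]
```

```bash
python3 - <<'E'
from h import *
a=np.radians(55); d=np.array([-np.sin(a),np.cos(a),0])
go([617,-113,300],frame([0,0,-1],[np.cos(a),np.sin(a),0]))
E
```

```text
shift [-61.38, -44.57, -5.47] turn [0.0, -0.0, 12.7]
```

```bash
R='[[-61.4,-44.6,-5.5],[0,0,12.7],1]'; python3 -m creep '[[[-61.4,-44.6,-5.5],[0,0,12.7],1],[[-61.4,-44.6,-5.5],[0,0,12.7],1],[[-61.4,-44.6,-5.5],[0,0,12.7],1],[[-61.4,-44.6,-5.5],[0,0,12.7],1],[[-61.4,-44.6,-5.5],[0,0,12.7],1],[[-61.4,-44.6,-5.5],[0,0,12.7],1],[[-61.4,-44.6,-5.5],[0,0,12.7],1],[[-61.4,-44.6,-5.5],[0,0,12.7],1],[[-61.4,-44.6,-5.5],[0,0,12.7],1],[[-61.4,-44.6,-5.5],[0,0,12.7],1],[[-61.4,-44.6,-5.5],[0,0,12.7],1],[[-61.4,-44.6,-5.5],[0,0,12.7],1]]'
python3 - <<'E'
from h import *
a=np.radians(55)
go([617,-113,300],frame([0,0,-1],[np.cos(a),np.sin(a),0]));print(tool()[1]["qpos"].round(2))
E
```

```text
t: 1.9
tool_pos: [533.5, 21.1, 289.1]
tool_rot: [0.0, 0.301, 0.954, 0.0]
wrist_force: [1.2, 0.6, 0.8]
finger_gap: 0.998
gripper_force: 0.0
shift [-14.53, -6.2, -1.09] turn [0.0, 0.0, 0.0]
[-0.11  0.22  0.03  1.38  0.    0.5 ]
```

```bash
python3 -m creep '[[[-14.5,-6.2,-1.1],[0,0,0],1],[[-14.5,-6.2,-1.1],[0,0,0],1],[[-14.5,-6.2,-1.1],[0,0,0],1],[[-14.5,-6.2,-1.1],[0,0,0],1],[[-14.5,-6.2,-1.1],[0,0,0],1],[[-14.5,-6.2,-1.1],[0,0,0],1]]'
python3 - <<'E'
from h import *
T,s=tool();np.save("T1.npy",T);f=grab_frame("wrist")[:,:,::-1].copy();cv2.imwrite("pics/w1.png",f)
print(proj("wrist",[617,-113,180],T))
E
```

```text
t: 2.5
tool_pos: [615.4, -110.0, 299.4]
tool_rot: [-0.001, 0.3, 0.954, 0.0]
wrist_force: [-0.3, -0.8, 0.3]
finger_gap: 0.999
gripper_force: 0.0
[316.3344595  200.80415105]
```

View pics/w1.png

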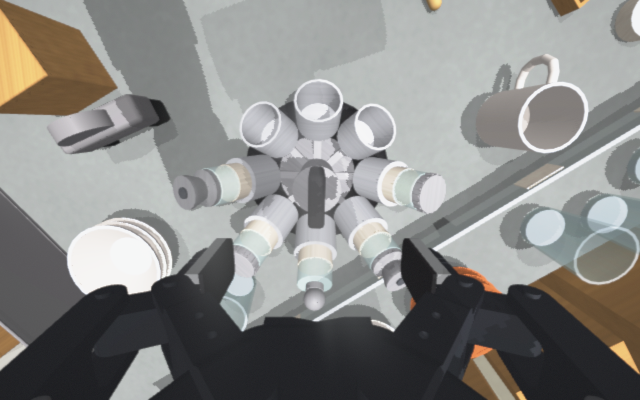

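```bash
python3 - <<'E'
from h import *
T=np.load("T1.npy");f=cv2.imread("pics/w1.png")
m=((f.max(2)<75)*255).astype(np.uint8)
n,l,st,c=cv2.connectedComponentsWithStats(m[150:240,280:350])
for i in range(1,n):
    if st[i,4]>100:
        print(st[i],c[i]+[280,150]); 
        p=np.argwhere(l==i)[:,::-1].astype(np.float32)+[280,150]; r=cv2.minAreaRect(p.astype(np.float32)); print(r)
a=np.radians(55);d=np.array([-np.sin(a),np.cos(a),0]);e=np.array([np.cos(a),np.sin(a),0])
for z in(180,130):
  for k in(-27,27): print(z,k,[proj("wrist",np.array([617,-113,z])+k*d+j*e,T).round(1).tolist() for j in(-8,8)])
for r in(58,135): print(proj("wrist",np.array([617,-113,0])+d*97.5+[0,0,89],T),proj("wrist",np.array([617,-113,0])-d*(75+53.5)+[0,0,50+92.7],T))
E
```

```text
180 -27 [[307.9, 228.2], [324.8, 228.2]]
180 27 [[307.4, 171.9], [325.2, 171.9]]
130 -27 [[309.4, 211.9], [323.6, 211.8]]
130 27 [[309.0, 164.0], [323.9, 164.0]]
[316.47268435  97.87223002] [316.5164565  297.55057458]
[316.47268435  97.87223002] [316.5164565  297.55057458]
```

The wrist view shows the bar at x≈316, rows 168–228, and the middle empty pocket rim at (318,97). That is within 2 px of the prediction, so the spindle is at about (617,-113) and the rack angle is about 55°.

```bash
python3 - <<'E'
from h import *
a=np.radians(55)
go([617,-113,156],frame([0,0,-1],[np.cos(a),np.sin(a),0]))
E
```

```text
shift [-0.36, -0.2, 14.38] turn [0.0, -0.0, 0.1]
```

```bash
python3 -m creep '[[[-0.3,-0.2,5],[0,0,0],1],[[-0.3,-0.2,9],[0,0,0],1],[[-0.3,-0.2,12],[0,0,0],1],[[-0.3,-0.2,14.4],[0,0,0],1],[[-0.3,-0.2,14.4],[0,0,0],-1],[[-0.3,-0.2,14.4],[0,0,0],-1],[[-0.3,-0.2,14.4],[0,0,0],-1],[[-0.3,-0.2,14.4],[0,0,0],-1],[[-0.3,-0.2,14.4],[0,0,0],-1],[[-0.3,-0.2,14.4],[0,0,0],-1],[[-0.3,-0.2,14.4],[0,0,0],-1],[[-0.3,-0.2,14.4],[0,0,0],-1]]'
```

```text
t: 3.75
tool_pos: [618.5, -113.8, 157.6]
tool_rot: [0.002, 0.3, 0.954, 0.001]
wrist_force: [0.2, 3.4, 5.9]
finger_gap: 0.176
gripper_force: 59.3
```

```bash
python3 -m creep '[[[0,0,0],[0,0,6],-1],[[0,0,0],[0,0,12],-1],[[0,0,0],[0,0,18],-1],[[0,0,0],[0,0,24],-1],[[0,0,0],[0,0,30],-1],[[0,0,0],[0,0,36],-1],[[0,0,0],[0,0,42],-1],[[0,0,0],[0,0,48],-1],[[0,0,0],[0,0,52],-1],[[0,0,0],[0,0,55],-1],[[0,0,0],[0,0,55],-1],[[0,0,0],[0,0,55],-1]]'
python3 - <<'E'
from h import *
print(tool()[0].round(3))
E
```

```text
t: 4.95
tool_pos: [620.1, -112.9, 157.6]
tool_rot: [0.002, 0.706, 0.708, 0.003]
wrist_force: [6.7, 6.8, 4.8]
finger_gap: 0.181
gripper_force: 58.7
[[-2.00000e-03  1.00000e+00  6.00000e-03  6.20060e+02]
 [ 1.00000e+00  2.00000e-03  2.00000e-03 -1.12905e+02]
 [ 1.00000e-03  6.00000e-03 -1.00000e+00  1.57590e+02]
 [ 0.00000e+00  0.00000e+00  0.00000e+00  1.00000e+00]]
```

```bash
python3 -m creep '[[[0,0,0],[0,0,0],0],[[0,0,0],[0,0,0],0],[[0,0,0],[0,0,0],0],[[0,0,0],[0,0,0],0],[[0,0,-3],[0,0,0],0],[[0,0,-8],[0,0,0],0],[[0,0,-13],[0,0,0],0],[[0,0,-16],[0,0,0],0.3],[[0,0,-16],[0,0,0],0.3],[[0,0,-16],[0,0,0],0.3]]'
python3 - <<'E'
from h import *
T,s=tool();np.save("T2.npy",T);f=grab_frame("wrist")[:,:,::-1].copy()
S=np.array([619.5,-114,0]);print(s["tool_pos"])
for a in range(0,360,45):
    d=np.array([-np.sin(np.radians(a)),np.cos(np.radians(a)),0])
    if a in(0,45,315):
        e=np.array([-d[1],d[0],0]);n=np.array([0,0,.866])-d*.5
        n=-d*.866+np.array([0,0,.5]); c=S+d*97.5+[0,0,89]
        P=[proj("wrist",c+27*(np.cos(t)*e+np.sin(t)*n),T) for t in np.linspace(0,6.28,40)]
        cv2.polylines(f,[np.int32(P)],True,(0,0,255),1)
for z in(180,):
    P=[proj("wrist",S+[x,y,z],T) for x,y in((-8,-27),(8,-27),(8,27),(-8,27))];cv2.polylines(f,[np.int32(P)],True,(0,0,255),1)
cv2.imwrite("pics/w2.png",cv2.resize(f[60:340,160:480],(686,600),interpolation=2))
mill=np.array([412,293]);m=np.array([496,304]);r=np.array([.992,.127])
u=R.from_euler('z',7.3,degrees=True).apply([1,0,0])
go([580,315,330],frame([0,0,-1],u)); 
E
```

```text
t: 5.95
tool_pos: [617.6, -114.5, 316.1]
tool_rot: [0.001, 0.707, 0.707, 0.0]
wrist_force: [-0.5, 0.3, 0.4]
finger_gap: 0.651
gripper_force: 0.0
[ 617.5740567  -114.4823642   316.10178144]
shift [42.93, -3.7, -1.51] turn [-0.1, -0.0, -7.3]
```

View pics/w2.png

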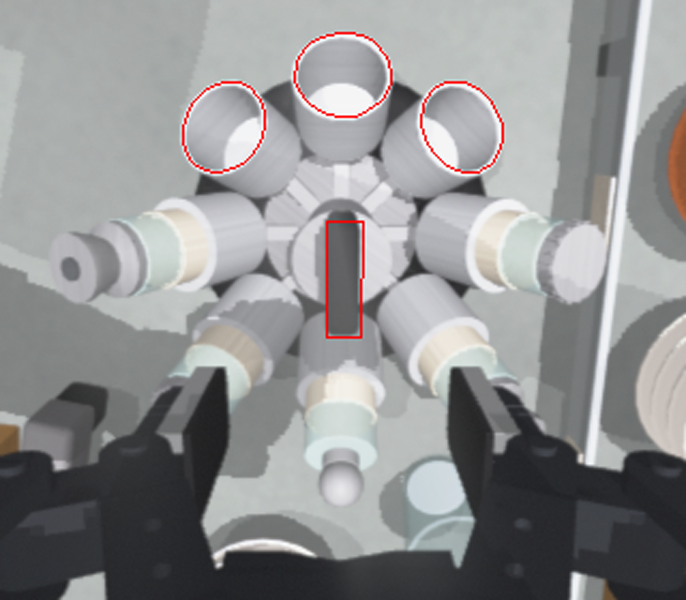

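The red overlay matches all three empty rims and the bar within 1–2 px: the rack is turned, angle about 0, spindle (619,-114). Now the tray.

```bash
python3 -m creep '[[[42.9,-3.7,1],[0,0,-97.3],1],[[42.9,-3.7,1],[0,0,-97.3],1],[[42.9,-3.7,1],[0,0,-97.3],1],[[42.9,-3.7,1],[0,0,-97.3],1],[[42.9,-3.7,1],[0,0,-97.3],1],[[42.9,-3.7,1],[0,0,-97.3],1],[[42.9,-3.7,1],[0,0,-97.3],1],[[42.9,-3.7,1],[0,0,-97.3],1],[[42.9,-3.7,1],[0,0,-97.3],1],[[42.9,-3.7,1],[0,0,-97.3],1],[[42.9,-3.7,1],[0,0,-97.3],1],[[42.9,-3.7,1],[0,0,-97.3],1]]'
python3 - <<'E'
from h import *
T,s=tool();np.save("T3.npy",T);f=grab_frame("wrist")[:,:,::-1].copy();print(s["qpos"].round(2))
print(T.round(3))
u=np.array([.992,.127,0]);C=np.array([496,304,0])
for k,H,r in((85,106,21.5),(0,124,3),(-85,124,18)):
  for z,rr in((H,r),(94,22)):
    P=[proj("wrist",C+k*u+[rr*np.cos(t),rr*np.sin(t),z],T) for t in np.linspace(0,6.28,40)];cv2.polylines(f,[np.int32(P)],True,(0,0,255),1)
cv2.imwrite("pics/w3.png",f)
E
```

```text
t: 7.2
tool_pos: [579.1, 315.1, 302.7]
tool_rot: [-0.002, -0.066, 0.998, -0.001]
wrist_force: [-0.1, 0.1, 0.4]
finger_gap: 1.002
gripper_force: 0.0
[ 0.38  0.49  0.45  1.54 -0.    0.24]
[[-9.91000e-01 -1.33000e-01 -4.00000e-03  5.79076e+02]
 [-1.33000e-01  9.91000e-01 -2.00000e-03  3.15128e+02]
 [ 5.00000e-03 -1.00000e-03 -1.00000e+00  3.02682e+02]
 [ 0.00000e+00  0.00000e+00  0.00000e+00  1.00000e+00]]
```

View pics/w3.png

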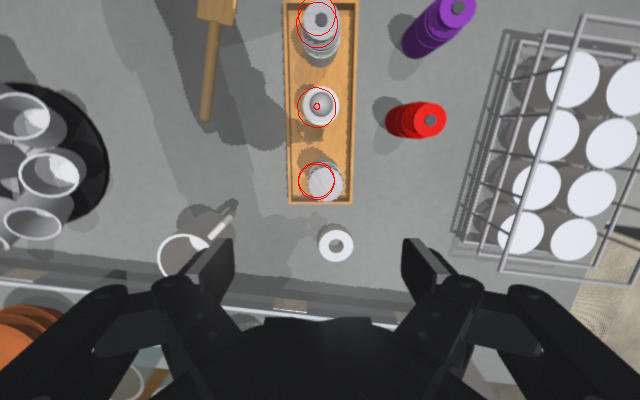

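```bash
python3 - <<'E'
import cv2
a=cv2.imread("pics/w3.png")[0:205,280:360];cv2.imwrite("pics/c3.png",cv2.resize(a,None,fx=2.9,fy=2.9,interpolation=2))
E
```

```text
(no output)
```

View pics/c3.png

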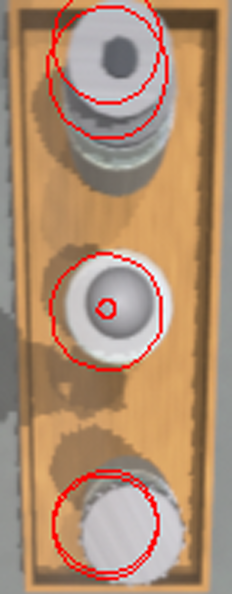

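```bash
python3 - <<'E'
from h import *
T=np.load("T3.npy")
L=ray("wrist",325.9,182.8,106,T);B=ray("wrist",321,105.9,94,T);B2=ray("wrist",321.7,104.1,111,T);M=ray("wrist",321,20,124,T);print(L,B,B2,M)
y=np.array([-.127,.992,0]);go([L[0],L[1],84],frame([0,0,-1],[-.133,.991,0]))
E
```

```text
[579.5 326.1 106. ] [493.  308.5  94. ] [492. 309. 111.] [415.4 297.6 124. ]
shift [-0.28, 1.13, 21.88] turn [-0.1, -0.3, -0.0]
```

```bash
python3 -m creep '[[[-0.4,1,5],[0,-0.3,0],1],[[-0.4,1,10],[0,-0.3,0],1],[[-0.4,1,14.5],[0,-0.3,0],1],[[-0.4,1,18],[0,-0.3,0],1],[[-0.4,1,21],[0,-0.3,0],1],[[-0.4,1,22.9],[0,-0.3,0],1],[[-0.4,1,22.9],[0,-0.3,0],1]]'
python3 - <<'E'
from h import *
T,s=tool();np.save("T4.npy",T);f=grab_frame("wrist")[:,:,::-1].copy();print(T[:3,3])
for x in(-5,0,5):
  P=[proj("wrist",T[:3,3]*[1,1,0]+x*T[:3,0]+[21.5*np.cos(t),21.5*np.sin(t),106],T) for t in np.linspace(0,6.28,60)];cv2.polylines(f,[np.int32(P)],True,(0,0,255) if x==0 else (0,255,0),1)
cv2.imwrite("pics/w4.png",cv2.resize(f[120:360,200:440],(600,600)))
E
```

```text
t: 7.95
tool_pos: [579.0, 323.5, 71.1]
tool_rot: [-0.002, -0.063, 0.998, -0.001]
wrist_force: [0.1, -0.6, 0.3]
finger_gap: 1.004
gripper_force: 0.0
[579.01491983 323.45598069  71.07335364]
```

View pics/w4.png

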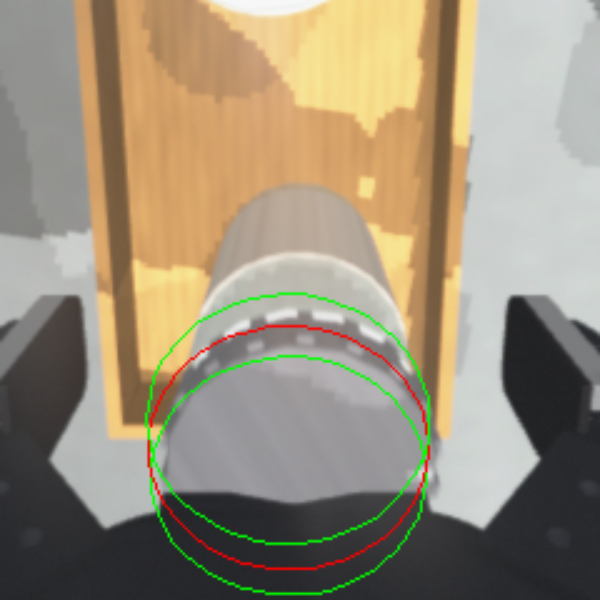

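The lid jar is between the fingers with its top disc edge at row 345, between the 0 and −5 mm overlays. It sits about 3 mm farther out than the TCP; I shift and close.

```bash
python3 -m creep '[[[-0.3,0,-0.3],[0,0,0],1],[[-0.3,0,-0.3],[0,0,0],-1],[[-0.3,0,-0.3],[0,0,0],-1],[[-0.3,0,-0.3],[0,0,0],-1],[[-0.3,0,-0.3],[0,0,0],-1],[[-0.3,0,-0.3],[0,0,0],-1],[[-0.3,0,-0.3],[0,0,0],-1],[[-0.3,0,-0.3],[0,0,0],-1],[[-0.3,0,-0.3],[0,0,0],-1]]'
python3 - <<'E'
from h import *
print(tool()[0].round(3))
E
```

```text
t: 8.9
tool_pos: [586.7, 325.8, 81.2]
tool_rot: [0.004, -0.064, 0.998, 0.0]
wrist_force: [-0.2, -1.2, 5.0]
finger_gap: 0.493
gripper_force: 61.1
[[-9.92000e-01 -1.27000e-01  8.00000e-03  5.86688e+02]
 [-1.27000e-01  9.92000e-01  1.00000e-03  3.25809e+02]
 [-8.00000e-03  0.00000e+00 -1.00000e+00  8.11720e+01]
 [ 0.00000e+00  0.00000e+00  0.00000e+00  1.00000e+00]]
```

```bash
python3 -m creep '[[[0,0,-2],[0,0,0],-1],[[0,0,-6],[0,0,0],-1],[[0,0,-11],[0,0,0],-1],[[0,0,-16],[0,0,0],-1],[[0,0,-19],[0,0,0],-1],[[0,0,-20],[0,0,0],-1],[[0,0,-20],[0,0,0],-1],[[0,0,-20],[0,0,0],-1],[[0,0,-20],[0,0,0],-1]]'
python3 - <<'E'
from h import *
T,s=tool();f=grab_frame("wrist")[:,:,::-1].copy();print(T.round(3)); print(tool()[0][:3,3])
for x,c in((-5,(0,255,0)),(0,(0,0,255)),(5,(255,0,0))):
  P=[proj("wrist",T[:3,3]+x*T[:3,0]-T[:3,2]*(106-81)+T[:3,0]*21.5*np.cos(t)+T[:3,1]*21.5*np.sin(t),T) for t in np.linspace(0,6.28,60)];cv2.polylines(f,[np.int32(P)],True,c,1)
cv2.imwrite("pics/w5.png",cv2.resize(f[120:360,200:440],(600,600)))
E
```

```text
t: 9.8
tool_pos: [583.7, 325.1, 276.5]
tool_rot: [0.0, -0.064, 0.998, -0.001]
wrist_force: [-0.3, -0.5, -1.6]
finger_gap: 0.493
gripper_force: 61.1
[[-9.92000e-01 -1.27000e-01  0.00000e+00  5.83708e+02]
 [-1.27000e-01  9.92000e-01 -1.00000e-03  3.25100e+02]
 [-0.00000e+00 -1.00000e-03 -1.00000e+00  2.76497e+02]
 [ 0.00000e+00  0.00000e+00  0.00000e+00  1.00000e+00]]
[583.82565399 325.10352725 276.76727669]
```

View pics/w5.png

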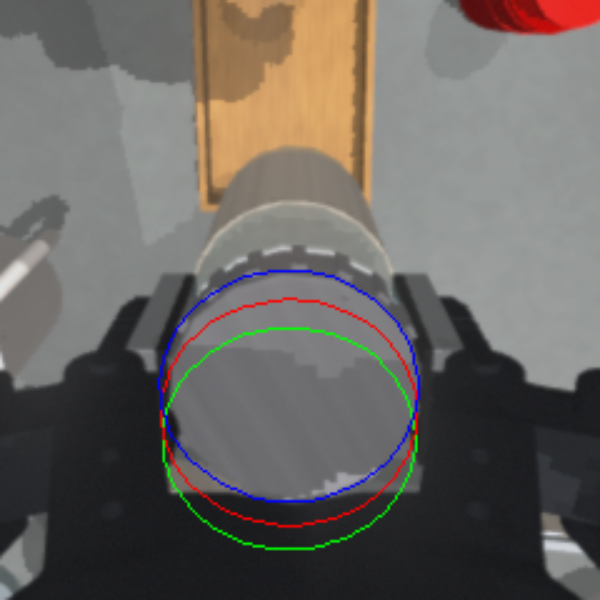

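The disc edge (row 276, bottom 500) matches the blue +5 overlay, so the jar sits about +4.5 mm along tool x from the TCP.

```bash
cat >> h.py <<'E'
S=np.array([619,-114,0.])
def pk(ang,s,h,ox,S=S):   # ang deg ccw from +y; s underside height along axis; h TCP height over underside; ox jar offset along tool x
    a=np.radians(ang); d=np.array([-np.sin(a),np.cos(a),0]); ax=.5*d+np.array([0,0,.8660254]); Rm=frame(-ax,d)
    p=S+75*d+[0,0,50]+(s+h)*ax-ox*Rm[:,0]; go(p,Rm); return p.round(1)
E
python3 -c "
from h import *
print(pk(45,110,77,4.5))"
```

```text
shift [12.05, -30.38, 6.51] turn [28.8, -9.8, -36.8]
[503.    8.3 211.9]
```

```bash
python3 -m creep '[[[12,-30.4,6.5],[28.8,-9.8,-36.8],-1],[[12,-30.4,6.5],[28.8,-9.8,-36.8],-1],[[12,-30.4,6.5],[28.8,-9.8,-36.8],-1],[[12,-30.4,6.5],[28.8,-9.8,-36.8],-1],[[12,-30.4,6.5],[28.8,-9.8,-36.8],-1],[[12,-30.4,6.5],[28.8,-9.8,-36.8],-1],[[12,-30.4,6.5],[28.8,-9.8,-36.8],-1],[[12,-30.4,6.5],[28.8,-9.8,-36.8],-1],[[12,-30.4,6.5],[28.8,-9.8,-36.8],-1],[[12,-30.4,6.5],[28.8,-9.8,-36.8],-1],[[12,-30.4,6.5],[28.8,-9.8,-36.8],-1],[[12,-30.4,6.5],[28.8,-9.8,-36.8],-1]]'
python3 -c "
from h import *
pk(45,70,77,4.5);print(tool()[1]['qpos'].round(2))"
```

```text
t: 11.05
tool_pos: [505.5, 9.6, 214.1]
tool_rot: [0.101, -0.37, 0.892, -0.239]
wrist_force: [-0.0, 0.6, -1.0]
finger_gap: 0.496
gripper_force: 61.4
shift [0.28, 0.18, 4.15] turn [-0.1, 0.2, -0.0]
[ 0.07 -0.04 -0.57  0.68 -0.39 -0.78]
```

```bash
python3 -m creep '[[[0.2,0.2,2],[0,0.2,0],-1],[[0.3,0.2,4.2],[0,0.2,0],-1],[[0.3,0.2,4.2],[0,0.2,0],-1],[[0.3,0.2,4.2],[0,0.2,0],-1],[[0.3,0.2,4.2],[0,0.2,0],-1]]'
python3 -c "
from h import *
pk(45,45,77,4.5);pk(45,0,77,4.5)"
```

```text
t: 11.55
tool_pos: [517.0, -6.4, 177.7]
tool_rot: [0.1, -0.369, 0.892, -0.24]
wrist_force: [0.4, 0.8, -1.2]
finger_gap: 0.5
gripper_force: 61.4
shift [-0.06, 0.05, 2.52] turn [-0.1, 0.0, -0.1]
shift [-0.05, 0.06, 7.02] turn [-0.1, 0.0, -0.1]
```

Aligned within 1 mm; slide in, gently, to s≈25 and check the force.

```bash
python3 -m creep '[[[0,0,1],[0,0,0],-1],[[0,0,2],[0,0,0],-1],[[0,0,2.6],[0,0,0],-1],[[0,0,3.2],[0,0,0],-1],[[0,0,3.8],[0,0,0],-1],[[0,0,4.4],[0,0,0],-1],[[0,0,4.4],[0,0,0],-1]]'
python3 -c "
from h import *
pk(45,0,77,4.5);s=read_state();T=tool()[0];print((T[:3,:3].T@s['wrist_force']).round(1),s['moment'].round(2))"
```

```text
t: 12.25
tool_pos: [531.7, -22.8, 137.6]
tool_rot: [0.099, -0.369, 0.893, -0.239]
wrist_force: [-0.6, 1.2, -2.3]
finger_gap: 0.498
gripper_force: 61.4
shift [-0.18, -0.05, 2.45] turn [-0.0, -0.1, -0.1]
[-0.4  2.2  1.3] [ 0.46  0.43 -0.04]
```

```bash
python3 -m creep '[[[0,0,0.5],[0,0,0],-1],[[0,0,1],[0,0,0],-1],[[0,0,1.5],[0,0,0],-1],[[0,0,1.8],[0,0,0],-1],[[0,0,2.1],[0,0,0],-1],[[0,0,2.3],[0,0,0],-1],[[0,0,2.3],[0,0,0],-1]]'
python3 -c "
from h import *
pk(45,0,77,4.5);s=read_state();T=tool()[0];print((T[:3,:3].T@s['wrist_force']).round(1),s['moment'].round(2))"
```

```text
t: 12.95
tool_pos: [540.1, -30.8, 118.4]
tool_rot: [0.099, -0.369, 0.893, -0.24]
wrist_force: [-0.3, 0.1, -2.1]
finger_gap: 0.495
gripper_force: 61.4
shift [-0.14, -0.01, 0.21] turn [-0.1, -0.0, -0.1]
[0.2 1.3 1.7] [0.45 0.43 0.01]
```

```bash
python3 -m creep '[[[0,0,0.1],[0,0,0],-1],[[0,0,0.2],[0,0,0],-1],[[0,0,0.3],[0,0,0],-1],[[0,0,0.4],[0,0,0],-1],[[0,0,0.4],[0,0,0],-1]]'
python3 -c "
from h import *
pk(45,0,77,4.5);s=read_state();T=tool()[0];print((T[:3,:3].T@s['wrist_force']).round(1),s['moment'].round(2))"
```

```text
t: 13.45
tool_pos: [541.8, -31.5, 116.3]
tool_rot: [0.1, -0.369, 0.892, -0.24]
wrist_force: [-5.6, 5.1, 9.1]
finger_gap: 0.496
gripper_force: 62.4
shift [-0.07, 0.03, -0.06] turn [-0.1, 0.1, -0.1]
[  0.3   2.  -11.7] [ 0.72  0.98 -0.12]
```

```bash
python3 -m creep '[[[0,0,0],[0,0,0],0.4],[[0,0,0],[0,0,0],0.4],[[0,0,0],[0,0,0],0.4],[[0,0,0],[0,0,0],0.4],[[0,0,-2],[0,0,0],0.4],[[0,0,-6],[0,0,0],0.4],[[0,0,-10],[0,0,0],0.4],[[0,0,-13],[0,0,0],0.4],[[0,0,-13],[0,0,0],0.4],[[0,0,-13],[0,0,0],0.4]]'
python3 - <<'E'
from h import *
# check jar in pocket1, rack overlay
T,s=tool();f=grab_frame("wrist")[:,:,::-1].copy();cv2.imwrite("pics/w6.png",f)
d=np.array([-.7071,.7071,0]);ax=.5*d+np.array([0,0,.866]);F=S+75*d+[0,0,50]
print("lid expect top",proj("wrist",F+102*ax,T),proj("scene",F+102*ax))
print(recognise("wrist","jar_lid")[:2]);g=grab_frame("scene");cv2.imwrite("pics/s6.png",g[:,:,::-1]);print(recognise("scene","jar_lid")[:2])
go([415,296.5,300],frame([0,0,-1],[-.133,.991,0]))
E
```

```text
t: 14.45
tool_pos: [496.0, 14.2, 228.3]
tool_rot: [0.1, -0.369, 0.892, -0.24]
wrist_force: [-0.1, -0.4, -0.0]
finger_gap: 0.702
gripper_force: 0.0
lid expect top [315.86860281 196.81983769] [303.97992842 205.51365463]
[{'bbox': [293.9, 157.6, 348.6, 220.2], 'score': 0.65}]
[{'bbox': [287.2, 200.8, 313.6, 231.7], 'score': 0.64}]
shift [-14.28, 18.56, -19.26] turn [-28.9, 9.7, 36.4]
```

```bash
python3 -m creep '[[[-14.3,18.6,-19.3],[-28.9,9.7,36.4],1],[[-14.3,18.6,-19.3],[-28.9,9.7,36.4],1],[[-14.3,18.6,-19.3],[-28.9,9.7,36.4],1],[[-14.3,18.6,-19.3],[-28.9,9.7,36.4],1],[[-14.3,18.6,-19.3],[-28.9,9.7,36.4],1],[[-14.3,18.6,-19.3],[-28.9,9.7,36.4],1],[[-14.3,18.6,-19.3],[-28.9,9.7,36.4],1],[[-14.3,18.6,-19.3],[-28.9,9.7,36.4],1],[[-14.3,18.6,-19.3],[-28.9,9.7,36.4],1],[[-14.3,18.6,-19.3],[-28.9,9.7,36.4],1],[[-14.3,18.6,-19.3],[-28.9,9.7,36.4],1],[[-14.3,18.6,-19.3],[-28.9,9.7,36.4],1]]'
cat >> h.py <<'E'
def sil(o,ax,T,H,r):  # predicted bbox of jar with underside o and axis ax
    u=np.cross(ax,[.3,.5,.8]);u/=np.linalg.norm(u);v=np.cross(ax,u)
    P=[proj("wrist",o+z*ax+q*(np.cos(t)*u+np.sin(t)*v),T) for z,q in((0,22),(90,22),(H,r)) for t in np.linspace(0,6.28,24)]
    return np.r_[np.min(P,0),np.max(P,0)]
E
python3 - <<'E'
from h import *
from scipy.optimize import least_squares
T,s=tool();f=grab_frame("wrist")[:,:,::-1].copy();cv2.imwrite("pics/w7.png",f);np.save("T7.npy",T);print(T.round(2).tolist())
up=np.array([0,0,1.])
for q,H,r,x0 in(("jar_mill",120,18,(415,297)),("jar_ball",107,13,(494,308))):
  for b in recognise("wrist",q)[:4]:
    z=np.array(b["bbox"]); r_=least_squares(lambda p:sil(np.array([p[0],p[1],4]),up,T,H,r)-z,x0)
    print(q,b["score"],z,r_.x.round(1),r_.fun.round(1))
E
```

```text
t: 15.85
tool_pos: [415.1, 296.7, 301.6]
tool_rot: [0.001, -0.066, 0.998, -0.0]
wrist_force: [-0.2, -0.1, 0.0]
finger_gap: 1.0
gripper_force: 0.0
[[-0.99, -0.13, 0.0, 415.09], [-0.13, 0.99, -0.0, 296.67], [-0.0, -0.0, -1.0, 301.58], [0.0, 0.0, 0.0, 1.0]]
jar_mill 0.93 [390.3 147.  456.6 187.5] [385.7 430.4] [ 1.4 -2.2 -1.1  1.6]
jar_mill 0.81 [284.4  13.6 326.3  77.7] [268.  264.8] [ 0.8  0.2 -0.7 -0.4]Traceback (most recent call last):
  File "<stdin>", line 7, in <module>
    return func(*args, **kwargs)
    result = trf(vector_fun.fun, vector_fun.jac, x0, f0, J0, lb, ub, ftol, xtol,
                 gtol, max_nfev, x_scale, loss_function, tr_solver,
                 tr_options.copy(), verbose, callback=callback_wrapped)
    return trf_no_bounds(
        fun, jac, x0, f0, J0, ftol, xtol, gtol, max_nfev, x_scale,
        loss_function, tr_solver, tr_options, verbose, callback=callback)
    J = jac(x)
    self._update_jac()
    ~~~~~~~~~~~~~~~~^^
    self.J = self.jac_wrapped(xp_copy(self.x), f0=self.f)
             ~~~~~~~~~~~~~~~~^^^^^^^^^^^^^^^^^^^^^^^^^^^^
    J, dct = approx_der
[... 749 characters left out ...]
^^
    return self.f(x, *self.args, **self.kwargs)
           ~~~~~~^^^^^^^^^^^^^^^^^^^^^^^^^^^^^^
  File "<stdin>", line 7, in <lambda>
  File "h.py", line 22, in sil
    P=[proj("wrist",o+z*ax+q*(np.cos(t)*u+np.sin(t)*v),T) for z,q in((0,22),(90,22),(H,r)) for t in np.linspace(0,6.28,24)]
       ~~~~^^^^^^^^^^^^^^^^^^^^^^^^^^^^^^^^^^^^^^^^^^^^^^
  File "h.py", line 11, in proj
    c,M=W(cam,T); q=np.linalg.inv(M)@np.append(p,1); return np.array([c["fx"]*q[0]/q[2]+c["cx"],c["fy"]*q[1]/q[2]+c["cy"]])
        ~^^^^^^^
  File "h.py", line 7, in W
    c=calibration(cam); return c,(T@c["hand_eye"] if cam=="wrist" else c["world_from_camera"])
ValueError: time passes only in moves, steps and waits
```

```bash
sed -i 's/^def W(/import functools\ncalibration=functools.cache(calibration)\ndef W(/' h.py
cat >> h.py <<'E'
from scipy.optimize import least_squares
def fit(b,T,H,r,x0,up=np.array([0,0,1.])):
    z=np.array(b["bbox"]);k=least_squares(lambda p:sil(np.array([p[0],p[1],4]),up,T,H,r)-z,x0);return b["score"],z,k.x.round(1),k.fun.round(1)
E
python3 - <<'E'
from h import *
T,s=tool();f=grab_frame("wrist")
for q,H,r,x0 in(("jar_mill",120,18,(415,297)),("jar_ball",107,13,(494,308))):
  for b in recognise("wrist",q)[:6]: print(q,*fit(b,T,H,r,x0))
hsv=cv2.cvtColor(f,cv2.COLOR_RGB2HSV);m=(hsv[...,1]<70).astype(np.uint8)
print(tool()[1]["tool_pos"])
n,l,st,c=cv2.connectedComponentsWithStats(m[100:240,285:350]);print(st[st[:,4]>200])
E
```

```text
jar_mill 0.87 [285.5  12.3 324.9  75.8] [266.5 264.7] [-0.5 -0.2  0.5  0.4]
jar_mill 0.79 [301.  156.8 336.1 198.8] [417.1 299.4] [-0.3 -2.7  0.3  2.1]
jar_mill 0.71 [343.3  60.  387.9 111.1] [301.  338.9] [-2.4  1.7  1.7 -2.5]
jar_mill 0.68 [387.3 147.3 455.4 186.5] [385.5 428.2] [ 2.8 -2.9 -2.1  2.1]
jar_mill 0.58 [378.7 213.6 418.  263.8] [488.3 418.2] [-7.2 -5.5  5.3  4.8]
jar_ball 0.59 [305.4 203.5 332.  253. ] [493.8 309.9] [-3.6 -0.7  3.6  0.7]
[415.0276678  297.26539874 301.79893211]
[[   0    0   65  140 4727]
 [   0    0   65   31 1987]
 [  16   53   35   47 1272]
 [  16  103   34   37 1025]]
```

```bash
python3 -m creep '[[[-0.2,0.2,5],[0,0,0],1],[[-0.2,0.2,10],[0,0,0],1],[[-0.2,0.2,14.5],[0,0,0],1],[[-0.2,0.2,18],[0,0,0],1],[[-0.2,0.2,21],[0,0,0],1],[[-0.2,0.2,22.5],[0,0,0],1],[[-0.2,0.2,22.5],[0,0,0],-1],[[-0.2,0.2,22.5],[0,0,0],-1],[[-0.2,0.2,22.5],[0,0,0],-1],[[-0.2,0.2,22.5],[0,0,0],-1],[[-0.2,0.2,22.5],[0,0,0],-1],[[-0.2,0.2,22.5],[0,0,0],-1]]'
python3 -m creep '[[[0,0,0],[0,0,0],-1],[[0,0,0],[0,0,0],-1]]'; python3 -c "
from h import *
print(tool()[0].round(3).tolist())"
```

```text
t: 17.3
tool_pos: [418.4, 299.9, 78.3]
tool_rot: [0.003, -0.066, 0.998, 0.0]
wrist_force: [-0.3, -2.1, 6.5]
finger_gap: 0.499
gripper_force: 60.7
t: 17.5
tool_pos: [418.4, 299.9, 78.3]
tool_rot: [0.003, -0.066, 0.998, 0.0]
wrist_force: [-0.6, -1.5, 6.8]
finger_gap: 0.5
gripper_force: 60.6
[[-0.991, -0.133, 0.005, 418.392], [-0.133, 0.991, 0.001, 299.877], [-0.005, -0.0, -1.0, 78.3], [0.0, 0.0, 0.0, 1.0]]
```

```bash
python3 -m creep '[[[0,0,-2],[0,0,0],-1],[[0,0,-6],[0,0,0],-1],[[0,0,-11],[0,0,0],-1],[[0,0,-16],[0,0,0],-1],[[0,0,-20],[0,0,0],-1],[[0,0,-21],[0,0,0],-1],[[0,0,-21],[0,0,0],-1],[[0,0,-21],[0,0,0],-1]]'
python3 - <<'E'
from h import *
T,s=tool();f=grab_frame("wrist")[:,:,::-1].copy();cv2.imwrite("pics/w8.png",f)
for x in(0,2,4): print(x,proj("wrist",T[:3,3]+x*T[:3,0]-T[:3,2]*45.7,T),sil(T[:3,3]+x*T[:3,0]+74*T[:3,2],-T[:3,2],T,120,18))
print([b for b in recognise("wrist","jar_mill")[:4]])
pk(0,110,74,1.5)
E
```

```text
t: 18.3
tool_pos: [416.1, 299.4, 285.2]
tool_rot: [0.0, -0.067, 0.998, -0.001]
wrist_force: [0.1, 0.2, -1.8]
finger_gap: 0.495
gripper_force: 61.1
0 [315.42333566 321.31880157] [263.51510265 185.0831494  367.28598772 363.92685118]
2 [315.40944158 316.4111701 ] [263.22079491 182.45155298 367.55221296 359.45069964]
4 [315.39539753 311.45056747] [262.92329112 179.80673868 367.82133062 354.92833873]
[{'bbox': [378.8, 218.2, 431.6, 274.5], 'score': 0.96}, {'bbox': [346.3, 57.7, 388.7, 107.7], 'score': 0.9}, {'bbox': [281.9, 5.8, 324.8, 74.0], 'score': 0.87}, {'bbox': [389.8, 148.4, 458.7, 192.0], 'score': 0.8}]
shift [-17.04, -27.1, 7.53] turn [29.8, 1.9, 7.5]
```

```bash
python3 -m creep '[[[-17,-27.1,7.5],[29.8,1.9,7.5],-1],[[-17,-27.1,7.5],[29.8,1.9,7.5],-1],[[-17,-27.1,7.5],[29.8,1.9,7.5],-1],[[-17,-27.1,7.5],[29.8,1.9,7.5],-1],[[-17,-27.1,7.5],[29.8,1.9,7.5],-1],[[-17,-27.1,7.5],[29.8,1.9,7.5],-1],[[-17,-27.1,7.5],[29.8,1.9,7.5],-1],[[-17,-27.1,7.5],[29.8,1.9,7.5],-1],[[-17,-27.1,7.5],[29.8,1.9,7.5],-1],[[-17,-27.1,7.5],[29.8,1.9,7.5],-1],[[-17,-27.1,7.5],[29.8,1.9,7.5],-1],[[-17,-27.1,7.5],[29.8,1.9,7.5],-1]]'
python3 -c "
from h import *
pk(0,70,74,1.5);print(tool()[1]['qpos'].round(2))"
```

```text
t: 19.6
tool_pos: [621.1, 54.8, 212.6]
tool_rot: [0.002, -0.0, 0.966, -0.257]
wrist_force: [0.3, -0.4, -1.9]
finger_gap: 0.495
gripper_force: 61.4
shift [0.08, -0.0, 4.37] turn [0.2, 0.3, -0.1]
[ 0.18  0.51  0.17  1.33 -0.51  0.21]
```

```bash
python3 -m creep '[[[0.1,0,2],[0,0.3,0],-1],[[0.1,0,4.3],[0,0.3,0],-1],[[0.1,0,4.3],[0,0.3,0],-1],[[0.1,0,4.3],[0,0.3,0],-1],[[0.1,0,4.3],[0,0.3,0],-1]]'
python3 -c "
from h import *
pk(0,0,74,1.5)"
```

```text
t: 20.1
tool_pos: [621.1, 32.9, 176.3]
tool_rot: [0.0, 0.001, 0.966, -0.257]
wrist_force: [-0.5, 0.2, -2.8]
finger_gap: 0.497
gripper_force: 61.5
shift [0.06, 0.06, 7.13] turn [0.2, 0.0, -0.1]
```

```bash
python3 -m creep '[[[0.1,0.1,1],[0,0,0],-1],[[0.1,0.1,2],[0,0,0],-1],[[0.1,0.1,2.6],[0,0,0],-1],[[0.1,0.1,3.2],[0,0,0],-1],[[0.1,0.1,3.8],[0,0,0],-1],[[0.1,0.1,4.4],[0,0,0],-1],[[0.1,0.1,4.4],[0,0,0],-1]]'
python3 -c "
from h import *
pk(0,0,74,1.5);s=read_state();T=tool()[0];print((T[:3,:3].T@s['wrist_force']).round(1),s['moment'].round(2))"
```

```text
t: 20.8
tool_pos: [619.1, 10.3, 135.2]
tool_rot: [-0.001, 0.002, 0.966, -0.258]
wrist_force: [1.6, -1.3, -1.5]
finger_gap: 0.498
gripper_force: 62.3
shift [-0.15, -0.02, 2.44] turn [0.1, -0.2, -0.1]
[-1.6 -0.4  2. ] [ 0.45 -0.4   0.26]
```

```bash
python3 -m creep '[[[0,0,0.5],[0,0,0],-1],[[0,0,1],[0,0,0],-1],[[0,0,1.5],[0,0,0],-1],[[0,0,1.8],[0,0,0],-1],[[0,0,2.1],[0,0,0],-1],[[0,0,2.3],[0,0,0],-1],[[0,0,2.4],[0,0,0],-1],[[0,0,2.4],[0,0,0],-1]]'
python3 -c "
from h import *
pk(0,0,74,1.5);s=read_state();T=tool()[0];print((T[:3,:3].T@s['wrist_force']).round(1),s['moment'].round(2))"
```

```text
t: 21.6
tool_pos: [619.3, -0.9, 115.8]
tool_rot: [-0.001, 0.001, 0.966, -0.258]
wrist_force: [-0.4, 0.1, 1.2]
finger_gap: 0.499
gripper_force: 62.4
shift [-0.12, -0.01, 0.2] turn [0.1, -0.1, -0.1]
[ 0.4 -0.5 -1.1] [ 0.17 -0.13  0.07]
```

```bash
python3 -m creep '[[[0,0,0.1],[0,0,0],-1],[[0,0,0.2],[0,0,0],-1],[[0,0,0.3],[0,0,0],-1],[[0,0,0.3],[0,0,0],-1]]'
python3 -c "
from h import *
pk(0,0,74,1.5);s=read_state();T=tool()[0];print((T[:3,:3].T@s['wrist_force']).round(1),s['moment'].round(2))"
```

```text
t: 22.0
tool_pos: [620.4, -1.7, 114.7]
tool_rot: [0.001, 0.001, 0.966, -0.258]
wrist_force: [-1.6, 3.1, 8.9]
finger_gap: 0.496
gripper_force: 63.6
shift [-0.01, 0.0, 0.07] turn [0.1, 0.1, -0.2]
[ 1.6 -1.7 -9.3] [ 0.07  0.1  -0.1 ]
```

```bash
python3 -m creep '[[[0,0,0],[0,0,0],0.4],[[0,0,0],[0,0,0],0.4],[[0,0,0],[0,0,0],0.4],[[0,0,0],[0,0,0],0.4],[[0,0,-2],[0,0,0],0.4],[[0,0,-6],[0,0,0],0.4],[[0,0,-10],[0,0,0],0.4],[[0,0,-14],[0,0,0],0.4],[[0,0,-14],[0,0,0],0.4],[[0,0,-14],[0,0,0],0.4]]'
python3 - <<'E'
from h import *
f=grab_frame("top");cv2.imwrite("pics/t9.png",f[:,:,::-1])
for a,H in((45,102),(0,120),(-45,0)):
    a=np.radians(a);d=np.array([-np.sin(a),np.cos(a),0]);ax=.5*d+np.array([0,0,.866]);print(proj("top",S+75*d+[0,0,50]+(H or 45)*ax))
go([494,309.5,300],frame([0,0,-1],[-.133,.991,0]))
E
```

```text
t: 23.0
tool_pos: [620.2, 68.0, 234.8]
tool_rot: [0.0, 0.001, 0.966, -0.257]
wrist_force: [1.0, 0.2, -0.5]
finger_gap: 0.702
gripper_force: 0.0
[335.88518877 186.82793938]
[320.01067595 155.72831434]
[341.95610927 136.21006198]
shift [12.63, 17.66, -17.79] turn [-29.8, -2.1, -7.6]
```

```bash
python3 -m creep '[[[12.6,17.7,-17.8],[-29.8,-2.1,-7.6],1],[[12.6,17.7,-17.8],[-29.8,-2.1,-7.6],1],[[12.6,17.7,-17.8],[-29.8,-2.1,-7.6],1],[[12.6,17.7,-17.8],[-29.8,-2.1,-7.6],1],[[12.6,17.7,-17.8],[-29.8,-2.1,-7.6],1],[[12.6,17.7,-17.8],[-29.8,-2.1,-7.6],1],[[12.6,17.7,-17.8],[-29.8,-2.1,-7.6],1],[[12.6,17.7,-17.8],[-29.8,-2.1,-7.6],1],[[12.6,17.7,-17.8],[-29.8,-2.1,-7.6],1],[[12.6,17.7,-17.8],[-29.8,-2.1,-7.6],1],[[12.6,17.7,-17.8],[-29.8,-2.1,-7.6],1]]'
python3 - <<'E'
from h import *
f=grab_frame("wrist");T,s=tool();print(T.round(2).tolist())
hsv=cv2.cvtColor(f,cv2.COLOR_RGB2HSV);m=(hsv[...,1]<70).astype(np.uint8)
n,l,st,c=cv2.connectedComponentsWithStats(m[120:240,288:345])
for r in st[1:]:
    if r[4]>400: print(r);b=r[:2]+[288,120];print(fit(dict(score=0,bbox=[*b,b[0]+r[2],b[1]+r[3]]),T,107,13,(494,309)))
for b in recognise("wrist","jar_ball")[:3]: print(*fit(b,T,107,13,(494,309)))
a=f[0:240,250:390][:,:,::-1];cv2.imwrite("pics/m.png",np.hstack([cv2.resize(a,None,fx=2.5,fy=2.5),cv2.resize(cv2.imread("pics/t9.png")[100:210,300:420],(420,385)).repeat(1,0).copy() if 0 else np.pad(cv2.resize(cv2.imread("pics/t9.png")[100:210,300:420],(420,385)),((0,215),(0,0),(0,0)))]))
E
```

```text
t: 24.15
tool_pos: [494.9, 308.8, 299.9]
tool_rot: [-0.0, -0.066, 0.998, -0.0]
wrist_force: [0.5, 0.5, 0.2]
finger_gap: 0.998
gripper_force: 0.0
[[-0.99, -0.13, 0.0, 494.86], [-0.13, 0.99, -0.0, 308.97], [-0.0, -0.0, -1.0, 300.16], [0.0, 0.0, 0.0, 1.0]]
[  11   32   36   42 1147]
(0, array([299, 152, 335, 194]), array([492.4, 309. ]), array([ 0. , -0.5, -0. ,  0.4]))
0.76 [302.5 152.3 331.1 195.2] [493.6 308.9] [-3.7 -0.   3.7  0.1]
0.35 [  0.  145.   90.8 326.5] [643.6 -61.6] [ -1.8  70.1   2.4 -58.2]
```

View pics/m.png

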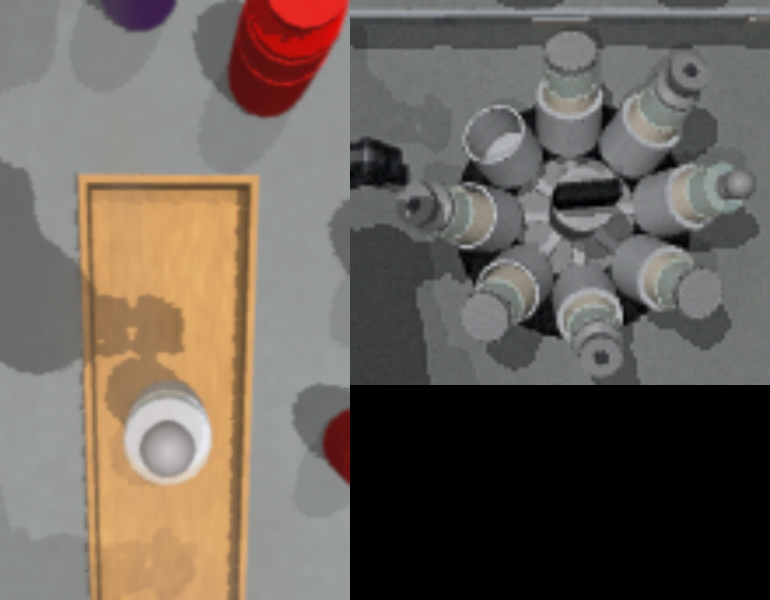

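Both placed jars sit in the right pockets: lid lower left at (486,315), mill left at (418,205). Pocket 3 is open at (495,135). The bar looks turned a few degrees CCW, so I'll measure that while grasping the ball jar.

```bash
python3 -m creep '[[[0.2,0,5],[0,0,0],1],[[0.2,0,10],[0,0,0],1],[[0.2,0,14.5],[0,0,0],1],[[0.2,0,18],[0,0,0],1],[[0.2,0,21],[0,0,0],1],[[0.2,0,22.3],[0,0,0],1],[[0.2,0,22.3],[0,0,0],-1],[[0.2,0,22.3],[0,0,0],-1],[[0.2,0,22.3],[0,0,0],-1],[[0.2,0,22.3],[0,0,0],-1],[[0.2,0,22.3],[0,0,0],-1],[[0.2,0,22.3],[0,0,0],-1]]'
python3 - <<'E'
from h import *
print(tool()[0].round(3).tolist())
f=cv2.imread("pics/t9.png");x0,y0=355,148
g=cv2.resize(f[y0:y0+16,x0:x0+30],None,fx=8,fy=8,interpolation=cv2.INTER_CUBIC).max(2)
for th in(50,60,70):
    n,l,st,c=cv2.connectedComponentsWithStats((g<th).astype(np.uint8))
    i=1+np.argmax(st[1:,4]);r=cv2.minAreaRect(np.argwhere(l==i)[:,::-1].astype(np.float32));print(th,st[i]/8,np.array(r[0])/8+[x0,y0],np.array(r[1])/8,r[2])
for a in(0,4):
    a=np.radians(a);d=np.array([-np.sin(a),np.cos(a),0]);print(proj("top",S+27*d+[0,0,180]),proj("top",S-27*d+[0,0,180]))
E
```

```text
t: 25.45
tool_pos: [494.2, 310.0, 80.0]
tool_rot: [0.002, -0.066, 0.998, 0.0]
wrist_force: [-0.2, -1.4, 5.6]
finger_gap: 0.5
gripper_force: 60.7
[[-0.991, -0.133, 0.005, 494.182], [-0.133, 0.991, 0.001, 310.016], [-0.005, 0.0, -1.0, 79.989], [0.0, 0.0, 0.0, 1.0]]
50 [   2.625    3.125   20.       9.    1060.5  ] [367.4202919  155.67448139] [ 7.40567112 20.17045212] 84.4006576538086
60 [   2.375    3.      20.375   13.    1149.625] [367.29764938 157.47648525] [11.18173027 21.02016068] 84.2894058227539
70 [   2.25     1.75    26.875   14.25  1342.375] [370.53885174 156.42060852] [11.15858269 28.6670742 ] 80.53767395019531
[357.9306558  154.24618201] [376.94208037 154.18141002]
[357.95833928 154.90404908] [376.91291223 153.52351404]
```

```bash
python3 -m creep '[[[0,0,-2],[0,0,0],-1],[[0,0,-6],[0,0,0],-1],[[0,0,-11],[0,0,0],-1],[[0,0,-16],[0,0,0],-1],[[0,0,-20],[0,0,0],-1],[[0,0,-21],[0,0,0],-1],[[0,0,-21],[0,0,0],-1]]'
python3 - <<'E'
from h import *
print(pk(-41,130,76,1.5))
E
```

```text
t: 26.15
tool_pos: [493.3, 310.2, 290.0]
tool_rot: [0.003, -0.067, 0.998, 0.001]
wrist_force: [0.7, -0.2, -1.8]
finger_gap: 0.499
gripper_force: 61.1
shift [-20.24, -32.07, 6.22] turn [28.4, 13.0, 47.4]
[736.9  19.4 228.4]
```

```bash
python3 -m creep '[[[-20.2,-32.1,6.2],[28.4,13,47.4],-1],[[-20.2,-32.1,6.2],[28.4,13,47.4],-1],[[-20.2,-32.1,6.2],[28.4,13,47.4],-1],[[-20.2,-32.1,6.2],[28.4,13,47.4],-1],[[-20.2,-32.1,6.2],[28.4,13,47.4],-1],[[-20.2,-32.1,6.2],[28.4,13,47.4],-1],[[-20.2,-32.1,6.2],[28.4,13,47.4],-1],[[-20.2,-32.1,6.2],[28.4,13,47.4],-1],[[-20.2,-32.1,6.2],[28.4,13,47.4],-1],[[-20.2,-32.1,6.2],[28.4,13,47.4],-1],[[-20.2,-32.1,6.2],[28.4,13,47.4],-1],[[-20.2,-32.1,6.2],[28.4,13,47.4],-1]]'
python3 -m creep '[[[0,0,0],[0,0,0],-1],[[0,0,0],[0,0,0],-1]]'
python3 - <<'E'
from h import *
pk(-41,80,76,1.5);print(tool()[1]['qpos'].round(2))
f=grab_frame("wrist")[:,:,::-1].copy();T,s=tool()
for ang,c in((0,(0,0,255)),(4,(0,255,0))):
  for k,r,L in((-45,27,45),):
    a=np.radians(ang+k);d=np.array([-np.sin(a),np.cos(a),0]);ax=.5*d+np.array([0,0,.866]);e=np.array([-d[1],d[0],0]);n=np.cross(ax,e);o=S+75*d+[0,0,50]+L*ax
    cv2.polylines(f,[np.int32([proj("wrist",o+r*(np.cos(t)*e+np.sin(t)*n),T) for t in np.linspace(0,6.28,40)])],True,c,1)
  a=np.radians(ang);d=np.array([-np.sin(a),np.cos(a),0]);e=np.array([-d[1],d[0],0])
  cv2.polylines(f,[np.int32([proj("wrist",S+x*d+y*e+[0,0,180],T) for x,y in((-27,-8),(27,-8),(27,8),(-27,8))])],True,c,1)
cv2.imwrite("pics/w10.png",cv2.resize(f,(800,500)))
E
```

```text
t: 27.35
tool_pos: [710.5, 11.9, 206.9]
tool_rot: [-0.087, 0.336, 0.906, -0.242]
wrist_force: [-1.1, 0.5, -1.6]
finger_gap: 0.499
gripper_force: 76.6
t: 27.55
tool_pos: [710.5, 14.0, 216.4]
tool_rot: [-0.081, 0.336, 0.907, -0.24]
wrist_force: [-0.6, 0.3, -1.6]
finger_gap: 0.5
gripper_force: 76.7
shift [-1.6, 1.22, 2.93] turn [0.6, 1.0, 0.1]
[ 0.05  1.09  1.26  2.1  -0.37  0.83]
```

View pics/w10.png

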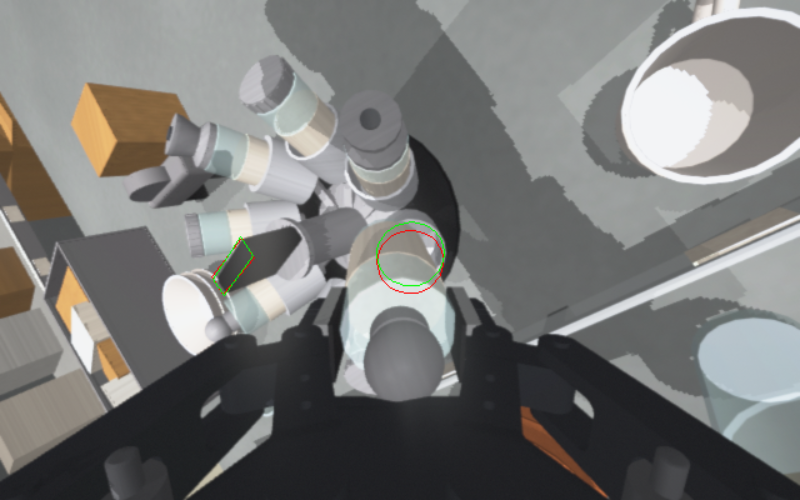

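The image shows the ball jar held, the pocket 3 rim arc near (410,222) matching the green (4° CCW) overlay, and the other jars seated. q3 is at its limit up here, so lower down the axis should be reachable.

```bash
python3 -m creep '[[[-0.8,0.6,1.5],[0.3,0.5,0.1],-1],[[-1.6,1.2,2.9],[0.6,1,0.1],-1],[[-1.6,1.2,2.9],[0.6,1,0.1],-1],[[-1.6,1.2,2.9],[0.6,1,0.1],-1],[[-1.6,1.2,2.9],[0.6,1,0.1],-1]]'
python3 - <<'E'
from h import *
pk(-41,80,76,1.5);pk(-41,50,76,1.5);print(tool()[1]['qpos'].round(2))
E
```

```text
t: 28.1
tool_pos: [719.6, -0.6, 184.0]
tool_rot: [-0.091, 0.339, 0.905, -0.242]
wrist_force: [-0.1, 0.6, -2.0]
finger_gap: 0.5
gripper_force: 76.6
shift [0.01, 0.07, -0.17] turn [0.0, -0.0, -0.0]
shift [0.0, 0.06, 2.83] turn [0.0, -0.0, -0.0]
[ 0.03  1.13  1.26  2.08 -0.37  0.82]
```

```bash
python3 -m creep '[[[0,0,0.8],[0,0,0],-1],[[0,0.1,1.6],[0,0,0],-1],[[0,0.1,2.2],[0,0,0],-1],[[0,0.1,2.2],[0,0,0],-1],[[0,0.1,2.2],[0,0,0],-1]]'
python3 - <<'E'
from h import *
pk(-41,50,76,1.5);print(tool()[1]['qpos'].round(2))
E
```

```text
t: 28.6
tool_pos: [713.0, -7.9, 165.3]
tool_rot: [-0.09, 0.339, 0.905, -0.242]
wrist_force: [-0.4, -0.3, -1.8]
finger_gap: 0.5
gripper_force: 76.6
shift [-0.01, -0.01, 0.72] turn [0.1, 0.0, -0.0]
[ 0.02  1.05  1.04  1.94 -0.38  0.81]
```

```bash
python3 -m creep '[[[0,0,0.5],[0,0,0],-1],[[0,0,1],[0,0,0],-1],[[0,0,1.5],[0,0,0],-1],[[0,0,2],[0,0,0],-1],[[0,0,2.5],[0,0,0],-1],[[0,0,3],[0,0,0],-1],[[0,0,3.2],[0,0,0],-1],[[0,0,3.2],[0,0,0],-1]]'
python3 - <<'E'
from h import *
pk(-41,0,76,1.5);s=read_state();T=tool()[0];print((T[:3,:3].T@s['wrist_force']).round(1),s['moment'].round(2))
E
```

```text
t: 29.4
tool_pos: [704.8, -18.3, 141.8]
tool_rot: [-0.086, 0.339, 0.906, -0.24]
wrist_force: [1.1, 0.4, -1.7]
finger_gap: 0.499
gripper_force: 74.7
shift [0.07, -0.07, 3.03] turn [0.4, 0.4, -0.1]
[-0.6  1.7  1. ] [ 0.56 -0.43 -0.01]
```

```bash
python3 -m creep '[[[0,0,0.5],[0,0,0],-1],[[0,0,1],[0,0,0],-1],[[0,0,1.5],[0,0,0],-1],[[0,0,1.8],[0,0,0],-1],[[0,0,2.1],[0,0,0],-1],[[0,0,2.3],[0,0,0],-1],[[0,0,2.3],[0,0,0],-1]]'
python3 - <<'E'
from h import *
pk(-41,0,76,1.5);s=read_state();T=tool()[0];print((T[:3,:3].T@s['wrist_force']).round(1),s['moment'].round(2))
E
```

```text
t: 30.1
tool_pos: [697.5, -27.5, 118.7]
tool_rot: [-0.087, 0.339, 0.905, -0.24]
wrist_force: [6.8, 9.4, 12.6]
finger_gap: 0.5
gripper_force: 75.7
shift [0.1, -0.18, 0.44] turn [0.4, 0.3, -0.1]
[  1.    3.8 -16.6] [ 1.05 -1.21  0.11]
```

```bash
python3 -m creep '[[[0,0,-0.2],[0,0,0],-1],[[0.1,-0.2,-0.2],[0.4,0.3,0],-1],[[0.1,-0.2,-0.1],[0.4,0.3,0],-1],[[0.1,-0.2,0],[0.4,0.3,0],-1],[[0.1,-0.2,0.1],[0.4,0.3,0],-1],[[0.1,-0.2,0.1],[0.4,0.3,0],-1]]'
python3 - <<'E'
from h import *
pk(-41,0,76,1.5);s=read_state();T=tool()[0];print((T[:3,:3].T@s['wrist_force']).round(1),s['moment'].round(2))
E
```

```text
t: 30.7
tool_pos: [695.8, -28.1, 118.3]
tool_rot: [-0.09, 0.339, 0.904, -0.242]
wrist_force: [8.4, 9.9, 9.8]
finger_gap: 0.496
gripper_force: 69.7
shift [0.01, -0.06, 0.32] turn [0.1, -0.0, -0.1]
[  0.2   6.4 -15. ] [ 1.4  -1.65  0.13]
```

```bash
python3 -m creep '[[[0,0,-0.2],[0,0,0],-1],[[0,0,-0.2],[0,0,0],0.3],[[0,0,-0.2],[0,0,0],0.3],[[0,0,-0.2],[0,0,0],0.3],[[0,0,-0.2],[0,0,0],0.3],[[0,0,-0.2],[0,0,0],0.3]]'
python3 - <<'E'
from h import *
pk(-41,0,76,1.5);s=read_state();T=tool()[0];print((T[:3,:3].T@s['wrist_force']).round(1),s['moment'].round(2))
f=grab_frame("wrist")[:,:,::-1].copy();cv2.imwrite("pics/w11.png",f)
# ball stopper (centre 107 over underside, r 13): find bright-grey sphere by Hough
g=cv2.medianBlur(cv2.cvtColor(f,cv2.COLOR_BGR2GRAY),3)[180:380,240:400]
c=cv2.HoughCircles(g,cv2.HOUGH_GRADIENT,1,20,param1=80,param2=18,minRadius=20,maxRadius=40);print(None if c is None else c[0][:5]+[240,180,0])
for sd in(-3,0,3,6):
  for ang in(-45,-41,):
    a=np.radians(ang);d=np.array([-np.sin(a),np.cos(a),0]);ax=.5*d+np.array([0,0,.866]);o=S+75*d+[0,0,50]+(sd+107)*ax;p=proj("wrist",o,T);cam=W("wrist",T)[1][:3,3];print(sd,ang,p.round(1),277.9*13/np.linalg.norm(o-cam))
E
```

```text
t: 31.3
tool_pos: [693.0, -29.5, 118.0]
tool_rot: [-0.095, 0.339, 0.904, -0.245]
wrist_force: [-0.7, 0.1, -0.2]
finger_gap: 0.649
gripper_force: 0.0
shift [-0.11, 0.17, 0.16] turn [-0.4, -0.4, -0.0]
[ 0.6 -0.2  0.3] [ 0.37 -0.27 -0.03]
[[329.5        254.5         37.20000076]
 [326.5        221.5         38.29999924]]
-3 -45 [321.3 306.8] 28.654423125629425
-3 -41 [322.  288.4] 29.87365821593157
0 -45 [321.3 311.6] 29.197318765501688
0 -41 [322.1 292.7] 30.506692656704512
3 -45 [321.4 316.7] 29.754109228299637
3 -41 [322.2 297.1] 31.16086973030622
6 -45 [321.4 322.1] 30.3247716680326
6 -41 [322.2 301.9] 31.836746052818942
```

```bash
python3 -m creep '[[[0,0,-1.5],[0,0,0],0.3],[[0,0,-4],[0,0,0],0.3],[[0,0,-6.5],[0,0,0],0.3],[[0,0,-8],[0,0,0],0.3],[[0,0,-8],[0,0,0],-1],[[0,0,-8],[0,0,0],-1],[[0,0,-8],[0,0,0],-1],[[0,0,-8],[0,0,0],-1],[[0,0,-8],[0,0,0],-1],[[0,0,-8],[0,0,0],-1]]'
python3 - <<'E'
from h import *
T,s=tool()
pk(-41,72,76,0);pk(-41,60,76,0)
for cam in("wrist","top","scene"):
  f=grab_frame(cam);cv2.imwrite(f"pics/f_{cam}.png",f[:,:,::-1])
  bs=[(np.round(b["bbox"],1).tolist(),round(b["score"],2)) for b in recognise(cam,"jar_ball")[:4]];print(cam,bs)
  for sd in(0,8):
    for ang in(-45,-41,):
      a=np.radians(ang);d=np.array([-np.sin(a),np.cos(a),0]);ax=.5*d+np.array([0,0,.866]);o=S+75*d+[0,0,50]+(sd+107)*ax;print(sd,ang,proj(cam,o,T).round(1))
E
```

```text
t: 32.35
tool_pos: [717.0, 0.2, 186.6]
tool_rot: [-0.092, 0.339, 0.904, -0.243]
wrist_force: [0.0, -0.1, 0.6]
finger_gap: -0.001
gripper_force: 0.0
shift [-0.1, 0.29, 0.8] turn [-0.2, -0.2, -0.1]
shift [-0.1, 0.3, 2.0] turn [-0.2, -0.2, -0.1]
wrist [([295.4, 162.3, 351.4, 229.2], 0.96)]
0 -45 [322.  238.6]
0 -41 [322.4 226.4]
8 -45 [322.1 243.8]
8 -41 [322.6 230.8]
top [([325.2, 124.7, 345.5, 146.2], 0.84)]
0 -45 [335.1 125.4]
0 -41 [333.  127.6]
8 -45 [334.1 124. ]
8 -41 [332.  126.3]
scene [([288.4, 252.7, 318.9, 280.1], 0.85), ([203.8, 187.5, 307.6, 296.3], 0.6)]
0 -45 [305.8 269.2]
0 -41 [308.5 266.5]
8 -45 [307.  268.9]
8 -41 [309.8 266. ]
```

```bash
cat > ang.py <<'E'
from h import *
f=cv2.imread("pics/f_top.png");x0,y0=352,146
g=cv2.resize(f[y0:y0+20,x0:x0+32],None,fx=8,fy=8,interpolation=cv2.INTER_CUBIC).max(2)
for th in(42,50,58):
    n,l,st,c=cv2.connectedComponentsWithStats((g<th).astype(np.uint8))
    i=1+np.argmax(st[1:,4]);r=cv2.minAreaRect(np.argwhere(l==i)[:,::-1].astype(np.float32));print(th,st[i]/8,np.array(r[0])/8+[x0,y0],np.array(r[1])/8,r[2])
E
python3 ang.py; python3 - <<'E'
from h import *
# ball highlight circle in the scene and top frames: print coarse grey maps
for cam,(x,y,w,h) in(("scene",(284,250,40,34)),):
    g=cv2.cvtColor(cv2.imread(f"pics/f_{cam}.png"),cv2.COLOR_BGR2GRAY)[y:y+h:2,x:x+w:2];print(g)
E
```

```text
42 [   5.75     4.625   19.75    10.    1007.25 ] [367.30769348 155.66346169] [ 7.15823889 20.34704971] 78.69007110595703
50 [   5.625    4.5     20.      10.125 1049.625] [367.28365707 155.66826916] [ 7.40338421 20.641222  ] 78.69007110595703
58 [   5.375    4.375   20.375   15.625 1167.25 ] [367.49519253 158.35096169] [12.9926939  21.47471619] 78.69007110595703
[[125 119 106 121 123 120 105 100 100 100  99  93  56  44  47  44  44  41
   42  41]
 [136 131 106 117 124 118 103 100  98  99  96  91  65  43  44  44  44  42
   40  41]
 [145 144 112 104 121 114 106 107 101  99  99 105  95  62  44  43  44  42
   41  42]
 [134 124 103  87 108 125 134 133 115 123 139 149 136  95  53  42  41  42
   42  41]
 [122 122 113  92 118 136 118 123 129 147 162 163 140  83  48  42  41  41
   41  41]
 [137 134 120 121 144 120 125 143 135 156 161 134  93  54  47  45  42  41
   40  41]
 [137 122 112 137 135 125 140 135 135 161 153 100  83  70  67  63  48  45
   42  42]
 [132 112 112 149 132 129 142 128 134 162 153  98  82  77  70  62  57  60
   45  41]
 [118 108 109 151 132 125 126 120 130 160 158 115  81  75  65  70  69  57
   43  40]
 [107 106 109 150 129 117 115 118 118 148 162 151 120 114 119 112  86  56
   55  50]
 [106 102 105 136 128 109 109 112 112 125 153 161 159 158 156 136 101  70
   71  68]
 [101 100 100 117 123 107 106 107 108 109 123 146 156 154 138 106  79  72
   71  72]
 [102  96  96  98 105 109 103 102 104 106 107 111 115  99  85  74  72  72
   72  72]
 [132  93  92  92  94 108 104 101  98  97  96  96  80  59  70  73  72  71
   72  72]
 [168  96  85  89  88  91  96  97  94  89  83  72  50  61  72  73  72  71
   71  71]
 [177 113  66  79  83  82  82  77  69  59  48  43  49  69  73  73  72  72
   71  71]
 [178 125  48  51  58  60  56  48  43  41  40  44  63  72  73  72  73  72
   72  71]]
```

```bash
python3 - <<'E'
from h import *
pk(-35,14,134,0);print(tool()[1]['qpos'].round(2))
for sd in(0,8):
  for ang in(-36,-34):
      a=np.radians(ang);d=np.array([-np.sin(a),np.cos(a),0]);ax=.5*d+np.array([0,0,.866]);o=S+75*d+[0,0,50]+(sd+107)*ax;print(sd,ang,proj("scene",o).round(1),sil(S+75*d+[0,0,50]+sd*ax,ax,tool()[0],107,13).round(1))
E
```

```text
shift [1.42, 0.2, 0.81] turn [-0.2, -3.2, -5.2]
[ 0.04  1.13  1.26  2.08 -0.37  0.82]
0 -36 [311.6 262.8] [291.1 163.  351.4 233.5]
0 -34 [312.7 261.3] [290.5 160.6 351.2 228.6]
8 -36 [313.  262.2] [290.  163.8 352.8 237.4]
8 -34 [314.1 260.6] [289.3 161.1 352.5 232. ]
```

```bash
python3 -m creep '[[[0.7,0.1,0.4],[-0.2,-3.2,-5.2],-1],[[1.4,0.2,0.8],[-0.2,-3.2,-5.2],-1],[[1.4,0.2,0.8],[-0.2,-3.2,-5.2],-1],[[1.4,0.2,0.8],[-0.2,-3.2,-5.2],-1],[[1.4,0.2,0.8],[-0.2,-3.2,-5.2],-1]]'
python3 -c "
from h import *
pk(-35,0,134,0);print(tool()[1]['wrist_force'].round(1))"
```

```text
t: 33.15
tool_pos: [705.7, 7.6, 179.4]
tool_rot: [-0.077, 0.291, 0.921, -0.247]
wrist_force: [-0.3, 0.4, 1.4]
finger_gap: -0.003
gripper_force: 0.0
shift [0.13, 0.03, 1.53] turn [0.1, 0.1, -0.1]
[-0.3  0.4  1.4]
```

```bash
python3 -m creep '[[[0.1,0,0.3],[0,0,0],-1],[[0.1,0,0.6],[0,0,0],-1],[[0.1,0,0.8],[0,0,0],-1],[[0.1,0,1.0],[0,0,0],-1],[[0.1,0,1.2],[0,0,0],-1],[[0.1,0,1.2],[0,0,0],-1]]'
python3 -c "
from h import *
pk(-35,0,134,0);s=read_state();T=tool()[0];print((T[:3,:3].T@s['wrist_force']).round(1))"
```

```text
t: 33.75
tool_pos: [700.2, 3.4, 167.6]
tool_rot: [-0.078, 0.291, 0.921, -0.247]
wrist_force: [-0.6, -0.1, -0.4]
finger_gap: -0.001
gripper_force: 0.0
shift [-0.09, 0.01, 0.18] turn [-0.0, -0.0, -0.0]
[ 0.4 -0.1  0.5]
```

```bash
python3 -m creep '[[[0,0,0.1],[0,0,0],-1],[[0,0,0.2],[0,0,0],-1],[[0,0,0.3],[0,0,0],-1],[[0,0,0.4],[0,0,0],-1],[[0,0,0.4],[0,0,0],-1]]'
python3 -c "
from h import *
pk(-35,0,134,0);s=read_state();T=tool()[0];print((T[:3,:3].T@s['wrist_force']).round(1))"
```

```text
t: 34.25
tool_pos: [699.7, 2.5, 165.9]
tool_rot: [-0.077, 0.29, 0.921, -0.247]
wrist_force: [1.4, 2.1, 5.0]
finger_gap: -0.001
gripper_force: 3.0
shift [-0.07, 0.02, -0.02] turn [0.1, 0.1, -0.0]
[ 0.1 -0.4 -5.6]
```

```bash
python3 -m creep '[[[0,0,-1],[0,0,0],-1],[[0,0,-2.5],[0,0,0],-1],[[0,0,-2.5],[0,0,0],-1],[[0,6,-2],[0,0,0],-1],[[0,12,-2],[0,0,0],-1],[[0,12,-2],[0,0,0],-1],[[0,12,-2],[0,0,0],-1]]'
python3 - <<'E'
from h import *
f=grab_frame("top");cv2.imwrite("pics/f_top.png",f[:,:,::-1])
for q in("jar_lid","jar_mill","jar_ball"): print(q,[(np.round(b["bbox"]).tolist(),round(b["score"],2)) for b in recognise("top",q)[:4]])
for k,H,n in((45,102,"lid"),(0,120,"mill"),(-45,107,"ball")):
    a=np.radians(k+10);d=np.array([-np.sin(a),np.cos(a),0]);ax=.5*d+np.array([0,0,.866]);print(n,proj("top",S+75*d+[0,0,50]+H*ax).round(1),proj("top",S+75*d+[0,0,50]+45*ax).round(1))
E
python3 ang.py
```

```text
t: 34.95
tool_pos: [742.5, 91.0, 110.6]
tool_rot: [-0.07, 0.287, 0.924, -0.244]
wrist_force: [0.8, -0.2, 1.1]
finger_gap: -0.002
gripper_force: 0.0
jar_lid [([332.0, 177.0, 356.0, 201.0], 0.54)]
jar_mill [([175.0, 229.0, 196.0, 242.0], 0.8), ([317.0, 156.0, 339.0, 172.0], 0.65), ([175.0, 193.0, 187.0, 206.0], 0.44)]
jar_ball [([325.0, 126.0, 345.0, 147.0], 0.66)]
lid [341.7 191.6] [346.5 185.2]
mill [320.7 163.8] [333.1 164.4]
ball [330.2 131.2] [338.4 140.5]
42 [   5.75     4.625   19.75    10.    1011.125] [367.29734325 155.65527821] [ 7.13203859 20.366642  ] 78.8453369140625
50 [   5.625    4.5     20.      10.25  1054.75 ] [367.25907135 155.6863308 ] [ 7.34742165 20.64499092] 78.5728988647461
58 [   5.375    3.      25.25    17.    1287.25 ] [368.7789669  154.77925491] [12.10492516 28.98145294] 56.445068359375
```

```bash
python3 -c "
from workcell import *
print(job_done())"
```

```text
the job is handed in; nothing more can be done
None
```

I handed the job in at about 35 s: the flat-lidded jar is in the near pocket, the pepper mill in the middle and the ball-stoppered jar in the far one, all released, but the rack ended about 0.19 rad (11°) counterclockwise of square because placing the jars pushed it round, which is within the 0.35 rad allowed; the hand-in gave no verdict.

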